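# Sort the slate controller rests by the feel of their backing

### The arm

A 6-joint arm with a two-finger parallel gripper is mounted at the origin on the work surface. World frame = base frame: x ahead of the robot, y to its left, z up, the work surface at z = 0. Lengths are in m, angles in degrees, forces in N, time in s.
With the tool pointing down it reaches from about 0.275 to 0.825 m from the base axis. Payload 4.9 kg.
Tool frame: the origin (TCP) lies at the very end of the fingers, on their centre line; the grasp point (between the pads) lies 19 mm behind it; z points along the fingers, y is the direction in which the jaws open and shut (so a half turn about z gives the same grasp; the last joint's range is limited). The gripper opens to 85 mm and grips with 20 to 120 N. Pads are 22 mm wide; open, the fingers measure 114 mm over their backs; the gripper's body (76 mm by 85 mm) begins 54 mm behind the grasp point. The pads swing forward as they close: fully open they stand 13 mm farther back than shut.
Start: joints at [65.821, 18.69, -11.035, 60.275, 0, 82.311], TCP at [0.156, 0.527, 0.231] pointing down, gripper open.
Joint ranges: [-152.03, 152.03], [-55.5, 102.48], [-74.3, 77.21], [-110.64, 120.58], [-84.22, 78.4], [-180, 180]. Speed limits (degrees/s): [147.25, 147.25, 180, 180, 180, 180].

### API

Orientations are given as [roll, pitch, yaw] about the fixed x, y, z axes, in that order (R = Rz(yaw) Ry(pitch) Rx(roll)).
In Python, from bench import ctrl, optics, workorder gives the robot as it stands.
- The arm moves only by the shell command python3 -m inch 'ROWS' [OPENING] [FORCE]. ROWS is JSON, a list of rows, each a list of 4 numbers: the shift along the tool's x, y, z in cm, then the turn about the tool's z in rad. In form: [[x, y, z, roll], ...]. A call has 1 to 10 rows; each row is the pose to reach, as a shift and turn from the pose commanded when the call began, along the tool's axes at that moment; what a row does not reach only later rows make up. A row lasts 1/8 s, in which the tool goes at most 62.5 mm and 10.7 degrees, less where a joint would pass 70% of its speed; a pose out of reach is approached as far as the arm can. A call with a gripper value outside its range is refused whole. OPENING is the finger opening in cm, from 0 to 8.54, set as the call begins (- or left out, the last holds). The fingers move at their own pace and stop on an object; FORCE is the grip in N (left out, the last holds). Time passes only in rows, so rows that repeat a pose let the fingers close. It gives the time, the measured TCP pose, the force and the opening at its end, in the units of the state.
- ctrl.get_obs(): the state, without advancing time (a new reading comes with each control period).
- optics.grab_frame(name): name is "scene" or "side" or "wrist"; returns the picture (400x640x3 uint8, blue, green, red); there is no depth.
- optics.camera_params(name): a dict with "mtx" (3x3 intrinsics, pixels), "k1" (the pictures are not rectified: a ray, as slopes to the right and down, at radius r is drawn at 1 + k1 r^2 times it, then the intrinsics apply), "T" (4x4, takes a point from camera to world coordinates). Camera axes: x right, y up, looking along -z (the intrinsics and any distortion apply to the point x, -y, -z); pixel columns grow to the right and rows downward; lengths in m; the calibration is good to about 2 mm. A picture is of the moment at which its call begins: read the wrist's pose just before it. camera_params takes no time and is no camera call; for the wrist camera it gives the pose at the moment of the call.
- workorder.job_done(): hands the job in, once; it reports no verdict.
Trained networks look in the newest picture that a camera, given by its name, has taken for a name from the list of things; names that differ only in an ending like _2 or _b are one class to them, and where a whole thing is asked for, a point or a joint stands for the part that bears it (a point fixed in the world has none). Each returns a list of dicts, best first, with "conf" (0 to 1); they miss things now and then, are a little off and sometimes report something else, mostly with a low value. They report only what shows in the picture. A call takes as long as a camera call. They do not tell look-alikes from the thing itself.
- optics.silhouettes(name, camera): "region" (400x640 bool, what is visible of it) and "at" ([column, row] in pixels, amid what is visible of it).
The state is a dict: "time_s": time; "qpos": joint angles; "joint_velocities": joint speeds; "tau": joint torques, N m; "tcp_pos": TCP position; "orientation": TCP orientation; "ft_force": force on the tool from outside, world axes, zero at the start; "ft_torque": the same for the moment, N m; "width": finger opening in m.
Only numpy, scipy, OpenCV 4.12 (cv2) and the standard library are available. Lean on these libraries where they do the work, as an engineer would, in place of code of your own. Each camera call takes 0.05 s, during which the arm holds its last target.

### The job

The three slate rests look alike, but some still have a grippy non-slip backing and some have worn slick underneath: drag each one about 10 cm along the shelf before you lift it, and feel how hard it drags. Lay the grippy ones side by side, flat on the cork mat; put any slick one into the white tilted-out bin, then push the bin fully shut with it inside. Do not drop or throw the slates, and leave everything else where it is.

Things in the scene. Friction and masses are not known exactly. Their poses are not given: they have to be found in the camera images.
- rest_1: one of three look-alike blue-grey slate slabs, 56 mm along own x, 120 along own y, 26 thick, 0.42 to 0.6 kg; origin: centre of underside, z up. Starts flat on the shelf, x roughly as world x, in a row (155 mm pitch along y). Underside (lowest 4 mm, set in 2 mm): grippy (friction 1.1; drags with 3.9 to 7.4 N) or worn slick (0.1: 0.3 to 0.7 N), not visible; its sides grip normally
- rest_2: one of three look-alike blue-grey slate slabs, 56 mm along own x, 120 along own y, 26 thick, 0.42 to 0.6 kg; origin: centre of underside, z up. Starts flat on the shelf, x roughly as world x, in a row (155 mm pitch along y). Underside (lowest 4 mm, set in 2 mm): grippy (friction 1.1; drags with 3.9 to 7.4 N) or worn slick (0.1: 0.3 to 0.7 N), not visible; its sides grip normally
- rest_3: one of three look-alike blue-grey slate slabs, 56 mm along own x, 120 along own y, 26 thick, 0.42 to 0.6 kg; origin: centre of underside, z up. Starts flat on the shelf, x roughly as world x, in a row (155 mm pitch along y). Underside (lowest 4 mm, set in 2 mm): grippy (friction 1.1; drags with 3.9 to 7.4 N) or worn slick (0.1: 0.3 to 0.7 N), not visible; its sides grip normally
- mat: flat cork mat fixed on the shelf, 230 mm along its x, 190 mm along its y, 4 mm thick; origin at the centre of its underside. It lies left or right of the rests; room for two rests one behind the other along its x
- bin_frame: fixed dark cherry frame that holds the tilt-out bin: 206 mm along y, 200 mm along x, side cheeks and back 85 mm high, open at the top and at the front (-x, towards the robot); origin at the centre of its underside. It lies on the other side of the rests from the mat
- bin_hinge (a point): middle of the bin's hinge line: the lower front edge of the white bin, 96 mm to the frame's -x from the frame's origin and 10 mm above the shelf; its axes turn with the bin (x inwards along the bin floor, y along the hinge, z up the front panel)
- bin_lip (a point): middle of the top edge of the bin's front panel, 95 mm above the hinge when shut; outer face. The panel is 182 mm wide and 6 mm thick. The white ABS bin is open at the top: inside x 6 to 175 mm from the hinge, 164 mm wide, floor 5 mm thick, sides 70 and back wall 60 mm high; tilted out, its floor rises towards the back and its mouth stays open upwards
- bin (a joint): tilt of the bin in rad about its lower front edge: 0 shut (front panel upright, mechanical stop), grows as the top tilts out towards the robot; starts 0.28 to 0.42, at most 0.5. Stiff hinge: stays where it is left, takes about 5 to 12 N at the lip to push shut
- maraca_red: white maraca-shaped controller with a red ball, 145 mm long, lying; bystander, to be left alone; origin at its underside
- maraca_green: white maraca-shaped controller with a green ball, 145 mm long, lying; bystander, to be left alone; origin at its underside
- remote: black remote control, 160 x 45 x 18 mm, lying; bystander, to be left alone; origin at its underside
- jar: blue ceramic jar, closed, 92 mm across, 100 mm high; bystander, to be left alone; origin at its underside
- can: drink can with a green band, 66 mm across, 115 mm high; bystander, to be left alone; origin at its underside
- opener: stainless steel bottle opener, 129 x 40 x 6 mm, lying; bystander, to be left alone; origin at its underside
Things that resemble listed ones, but are neither listed nor needed, are in the scene too. What is shaped like the rest_2 but yellow is not meant. What is shaped like the rest_3 but green is not meant.

How it is judged (in metres and radians):
On the way, in this order (a step that is already met when the one before it is completed fails the run):
1. the slick rest lies in the bin while the bin is still tilted out (x of rest_2 in the frame of bin_hinge between 0 and 0.18 m and y of rest_2 in the frame of bin_hinge between -0.085 and 0.085 m and z of rest_2 in the frame of bin_hinge between -0.005 and 0.08 m and value of joint bin above 0.12 rad), for 0.2 s.
2. the bin is pushed shut with the slick rest inside (x of rest_2 in the frame of bin_hinge between 0 and 0.18 m and y of rest_2 in the frame of bin_hinge between -0.085 and 0.085 m and z of rest_2 in the frame of bin_hinge between -0.005 and 0.08 m and value of joint bin below 0.06 rad), for 0.2 s.
At the end, for the whole second after the job is handed in: The slick rest lies at rest inside the bin, the bin is shut (within 0.06 rad), and each grippy rest lies flat, right way up and at rest on the cork mat itself (not on another rest), its centre within 100 mm of the mat's centre along the mat's x and 65 mm along its y (all of step 2 and linear speed of each of rest_2, rest_1, rest_3 below 0.02 m/s and x of rest_1 in the frame of mat between -0.1 and 0.1 m and y of rest_1 in the frame of mat between -0.065 and 0.065 m and height (world z) of each of rest_1, rest_3 below 0.012 m and angle between each of rest_1, rest_3's own z axis and vertical below 0.12 rad and x of rest_3 in the frame of mat between -0.1 and 0.1 m and y of rest_3 in the frame of mat between -0.065 and 0.065 m); the robot touches nothing.
It fails at once if a slate rest is lifted (30 mm) before it has been dragged some 5 cm from its start (rest_1) (height (world z) of rest_1 above 0.03 m and distance of rest_1 from where it was at the start of the episode below 0.05 m).
It fails at once if a slate rest is lifted (30 mm) before it has been dragged some 5 cm from its start (rest_2) (height (world z) of rest_2 above 0.03 m and distance of rest_2 from where it was at the start of the episode below 0.05 m).
It fails at once if a slate rest is lifted (30 mm) before it has been dragged some 5 cm from its start (rest_3) (height (world z) of rest_3 above 0.03 m and distance of rest_3 from where it was at the start of the episode below 0.05 m).
It fails at once if a slate rest is dropped or thrown (faster than 1.5 m/s) (linear speed of any of rest_1, rest_2, rest_3 above 1.5 m/s).
It fails at once if a bystander is displaced by more than 30 mm (distance of any of maraca_red, maraca_green, remote, jar, can, opener from where it was at the start of the episode above 0.03 m).
It also fails if it takes over 72 s, if anything falls off the work surface, if the arm or the gripper's body presses on something with over 40 N, if the wrist force passes 120 N, or if a joint passes its speed limit or range.

## Working session

There is one attempt and no reset: what is moved stays moved. The work goes in short steps, Python scripts to look and compute and a shell command to move; the robot and the scene stay as the last step left them, time stands still between calls to the robot, and variables do not carry over. Pictures are saved under pics/ and viewed, and the job is handed in when it is done.

```bash
mkdir -p pics; ls
cat > h.py <<'E'
import numpy as np, cv2
from bench import ctrl, optics, workorder
def pix2w(cam,uv,z,T=None,P=None):
    P=P or optics.camera_params(cam); K=np.array(P["mtx"]);T=np.array(P["T"]);k=P["k1"]
    d=np.array([(uv[0]-K[0,2])/K[0,0],(uv[1]-K[1,2])/K[1,1]])
    u=d.copy()
    for _ in range(30): u=d/(1+k*(u@u))
    r=T[:3,:3]@np.array([u[0],-u[1],-1]); o=T[:3,3]
    return o+r*(z-o[2])/r[2]
def w2pix(cam,p,P=None):
    P=P or optics.camera_params(cam); K=np.array(P["mtx"]);T=np.array(P["T"]);k=P["k1"]
    c=T[:3,:3].T@(np.array(p)-T[:3,3]); u=np.array([c[0],-c[1]])/-c[2]
    u=u*(1+k*(u@u)); return np.array([K[0,0]*u[0]+K[0,2],K[1,1]*u[1]+K[1,2]])
E
python3 - <<'E'
from h import *
np.set_printoptions(precision=3,suppress=True)
o=ctrl.get_obs();print(o)
for c in ["scene","side","wrist"]:
    cv2.imwrite(f"pics/{c}0.png",optics.grab_frame(c)); P=optics.camera_params(c);print(c,P)
E
```

```text
pics
{'time_s': 0.0, 'qpos': array([ 65.822,  18.732, -11.092,  60.273,   0.   ,  82.312]), 'joint_velocities': array([ 0.031,  0.004, -0.056, -0.04 ,  0.025,  0.11 ]), 'tau': array([ -0.001, -44.34 ,  26.244,   0.015,  -0.   ,   0.   ]), 'tcp_pos': array([0.156, 0.527, 0.231]), 'orientation': array([-179.904,   -0.013,  163.51 ]), 'ft_force': array([-0.813, -0.522, -0.423]), 'ft_torque': array([-0.05 , -0.008,  0.008]), 'width': 0.08531025963329528}
scene {'mtx': array([[476.801,   0.   , 320.355],
       [  0.   , 476.801, 189.881],
       [  0.   ,   0.   ,   1.   ]]), 'k1': 0.03971671257864182, 'T': array([[-0.824, -0.397,  0.404,  1.074],
       [ 0.566, -0.598,  0.568,  0.674],
       [ 0.016,  0.697,  0.717,  0.996],
       [ 0.   ,  0.   ,  0.   ,  1.   ]])}
side {'mtx': array([[511.731,   0.   , 316.242],
       [  0.   , 511.731, 188.484],
       [  0.   ,   0.   ,   1.   ]]), 'k1': 0.031215125038769997, 'T': array([[ 0.977,  0.159, -0.139,  0.398],
       [-0.211,  0.731, -0.648, -0.851],
       [-0.001,  0.663,  0.748,  1.053],
       [ 0.   ,  0.   ,  0.   ,  1.   ]])}
wrist {'mtx': array([[357.665,   0.   , 316.754],
       [  0.   , 357.665, 197.136],
       [  0.   ,   0.   ,   1.   ]]), 'k1': -0.08279805907133765, 'T': array([[ 0.284, -0.919, -0.273,  0.087],
       [ 0.959,  0.272,  0.082,  0.547],
       [-0.001, -0.285,  0.959,  0.373],
       [ 0.   ,  0.   ,  0.   ,  1.   ]])}
```

View pics/scene0.png

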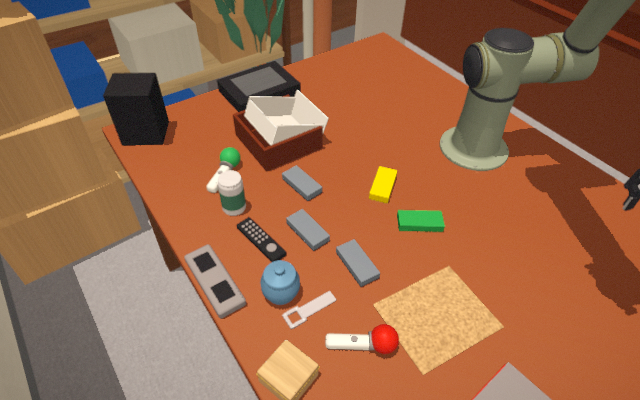

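View pics/side0.png

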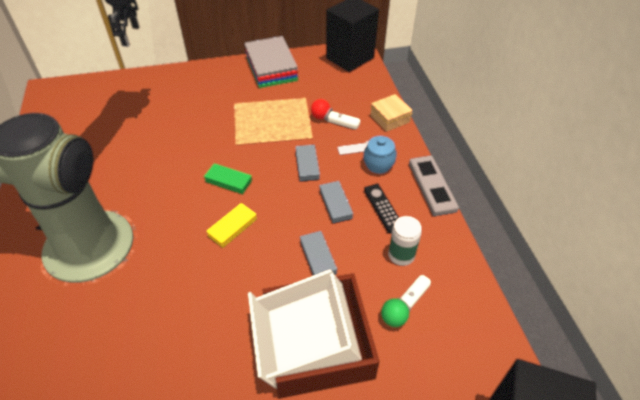

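Run:
```python
from h import *
np.set_printoptions(precision=3,suppress=True)
Z={"rest_1":.026,"mat":.004,"bin_frame":.04,"bin_lip":.05,"jar":.05,"can":.05}
for c in ["scene","side"]:
    for n in Z:
        for d in optics.silhouettes(n,c):
            if d["conf"]<.3: continue
            m=d["region"].astype(np.uint8)
            cs,_=cv2.findContours(m,0,2)
            cc=max(cs,key=cv2.contourArea)
            w=np.array([pix2w(c,p,Z[n])[:2] for p in cc[:,0,:].astype(float)])
            r=cv2.minAreaRect((w*1000).astype(np.float32))
            print(c,n,round(d["conf"],2),np.round(d["at"]),m.sum(),"rect",np.round(r[0]),np.round(r[1]),round(r[2],1))
print(ctrl.get_obs()['time_s'])
```

```text
scene rest_1 0.93 [384. 185.] 683 rect [363. -17.] [143.  57.] 37.0
scene rest_1 0.86 [302. 181.] 723 rect [ 555. -152.] [ 66. 134.] 7.5
scene rest_1 0.86 [420. 219.] 938 rect [368. 146.] [ 74. 122.] 55.3
scene rest_1 0.7 [356. 261.] 1079 rect [592. 161.] [130.  65.] 85.3
scene rest_1 0.66 [307. 230.] 964 rect [637.   3.] [ 69. 133.] 5.7
scene rest_1 0.38 [283. 115.] 2701 rect [ 427. -468.] [264. 237.] 84.5
scene mat 0.82 [434. 320.] 7435 rect [519. 370.] [192. 233.] 85.0
scene bin_frame 0.75 [275. 131.] 5164 rect [ 472. -406.] [360. 298.] 88.0
scene bin_frame 0.51 [225. 162.] 576 rect [ 716. -309.] [191.  66.] 47.6
scene bin_lip 0.83 [284. 115.] 2820 rect [ 445. -434.] [278. 228.] 86.6
scene bin_lip 0.65 [434. 317.] 7550 rect [545. 384.] [185. 224.] 85.3
scene jar 0.78 [282. 283.] 1415 rect [788. 117.] [123.  89.] 57.4
scene can 0.94 [231. 189.] 1017 rect [ 748. -208.] [174.  68.] 68.2
scene can 0.73 [285. 113.] 2806 rect [ 445. -435.] [272. 227.] 86.9
side rest_1 0.93 [231. 224.] 1134 rect [357. -35.] [131.  72.] 37.1
side rest_1 0.92 [335. 202.] 936 rect [631. -17.] [ 63. 142.] 3.8
side rest_1 0.92 [232. 176.] 864 rect [363. 127.] [ 72. 128.] 54.8
side rest_1 0.76 [307. 165.] 712 rect [585. 141.] [141.  59.] 86.9
side rest_1 0.74 [316. 254.] 1041 rect [ 549. -168.] [ 61. 131.] 5.7
side mat 0.81 [274. 119.] 3036 rect [519. 365.] [192. 232.] 84.8
side bin_frame 0.61 [318. 337.] 12474 rect [ 492. -357.] [265. 247.] 89.0
side bin_frame 0.41 [352. 150.] 218 rect [725. 154.] [90. 35.] 4.3
side bin_lip 0.57 [300. 327.] 8717 rect [ 473. -350.] [225. 219.] 5.2
side jar 0.97 [381. 155.] 991 rect [785. 107.] [149.  90.] 67.7
side can 0.89 [407. 239.] 1242 rect [ 758. -187.] [147.  68.] 61.1
side can 0.61 [351. 148.] 233 rect [715. 143.] [38. 81.] 84.8
side can 0.59 [318. 252.] 977 rect [ 545. -182.] [ 57. 126.] 5.5
0.75
```

The scene shows three blue-grey slabs at scene px (302,181), (307,230) and (356,261). Look-alikes that aren't meant: yellow block (384,185), green block (420,219), grey control panel (214,280), wood block (289,372). The mat is at (434,320), the bin at (284,115). Next I fit box models for exact poses.

```bash
cat >> h.py <<'E'
from scipy.optimize import minimize
def boxmask(cam,P,x,y,a,sx,sy,h,z0=0):
    c,s=np.cos(a),np.sin(a);pts=[]
    for i in(-.5,.5):
        for j in(-.5,.5):
            for k in(0,1):
                pts.append(w2pix(cam,[x+c*i*sx-s*j*sy,y+s*i*sx+c*j*sy,z0+k*h],P))
    hull=cv2.convexHull((np.array(pts)).astype(np.float32))[:,0]
    m=np.zeros((400,640),np.uint8); cv2.fillConvexPoly(m,np.round(hull*16).astype(np.int32),255,cv2.LINE_AA,4)
    return m/255.
def fit(masks,x0,dims,z0=0):
    Ps={c:optics.camera_params(c) for c in masks}
    def f(p):
        e=0
        for c,m in masks.items():
            b=boxmask(c,Ps[c],p[0],p[1],p[2],*dims,z0); e+=np.abs(b-m).sum()/m.sum()
        return e
    r=minimize(f,x0,method="Nelder-Mead",options=dict(initial_simplex=np.array([x0]+[np.array(x0)+d for d in np.diag([.015,.015,.12])]),xatol=1e-4,fatol=1e-5))
    return r.x,r.fun
def masks_of(name,xy,z,cams=("scene","side"),tol=.04,grab=False):
    out={}
    for c in cams:
        if grab: optics.grab_frame(c)
        for d in optics.silhouettes(name,c):
            if c in out: continue
            w=pix2w(c,d["at"],z)[:2]
            if np.linalg.norm(w-xy)<tol: out[c]=d["region"].astype(float)
    return out
E
python3 - <<'E'
from h import *
np.set_printoptions(precision=4,suppress=True)
sil={c:optics.silhouettes("rest_1",c) for c in("scene","side")}
for n,xy in dict(A=(.588,.151),B=(.634,-.007),C=(.552,-.160),yel=(.36,-.026),grn=(.365,.137)).items():
    m={}
    for c in sil:
        for d in sil[c]:
            if np.linalg.norm(pix2w(c,d["at"],.02)[:2]-xy)<.05 and c not in m: m[c]=d["region"].astype(float)
    r=fit(m,[*xy,0.08 if n in "ABC" else .6],(.056,.12,.026)); print(n,list(m),r[0][:2],np.degrees(r[0][2]),r[1])
m=masks_of("mat",(.52,.367),0); r=fit(m,[.519,.367,-.09],(.23,.19,.004));print("mat",list(m),r[0][:2],np.degrees(r[0][2]),r[1])
for n,z in dict(maraca_red=.02,maraca_green=.02,remote=.018,opener=.006).items():
  for c in sil:
    for d in optics.silhouettes(n,c):
        if d["conf"]>.5:
            ys,xs=np.nonzero(d["region"]); w=np.array([pix2w(c,(u,v),z)[:2] for u,v in zip(xs[::5],ys[::5])])
            print(n,c,d["conf"],np.round(d["at"]),w.min(0),w.max(0))
for c,s in(("scene",(210,80,340,170)),("side",(235,260,390,400))):
    im=optics.grab_frame(c)[s[1]:s[3],s[0]:s[2]]; cv2.imwrite(f"pics/bin_{c}.png",cv2.resize(im,None,fx=4,fy=4,interpolation=cv2.INTER_CUBIC))
print(ctrl.get_obs()["time_s"])
E
```

```text
A ['scene', 'side'] [0.5871 0.1536] -7.306036586984589 0.31953726237503777
B ['scene', 'side'] [ 0.6319 -0.0055] 2.849069469001946 0.25500364383083446
C ['scene', 'side'] [ 0.5506 -0.1602] 5.300405702288481 0.4459330339491475
yel ['scene', 'side'] [ 0.3556 -0.025 ] 128.2521253196478 0.2472592558162755
grn ['scene', 'side'] [0.3613 0.1387] 50.75728743260432 0.3792265621007939
mat ['scene', 'side'] [0.5189 0.3684] -5.142664732179057 0.11092515233116557
maraca_red scene 0.64 [368. 337.] [0.6313 0.2718] [0.7814 0.3823]
maraca_red side 0.56 [328. 114.] [0.6448 0.2581] [0.7763 0.4153]
maraca_green scene 0.67 [228. 164.] [ 0.6438 -0.4092] [ 0.7881 -0.2595]
maraca_green side 0.56 [405. 300.] [ 0.6557 -0.3816] [ 0.7836 -0.2724]
remote scene 0.6 [262. 236.] [ 0.7187 -0.1253] [0.7804 0.0364]
remote side 0.73 [386. 207.] [ 0.7172 -0.1306] [0.7748 0.0315]
opener side 0.66 [352. 151.] [0.6929 0.1736] [0.7628 0.1997]
1.45
```

View pics/bin_scene.png

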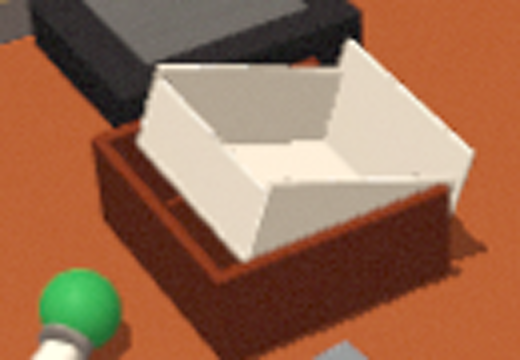

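View pics/bin_side.png

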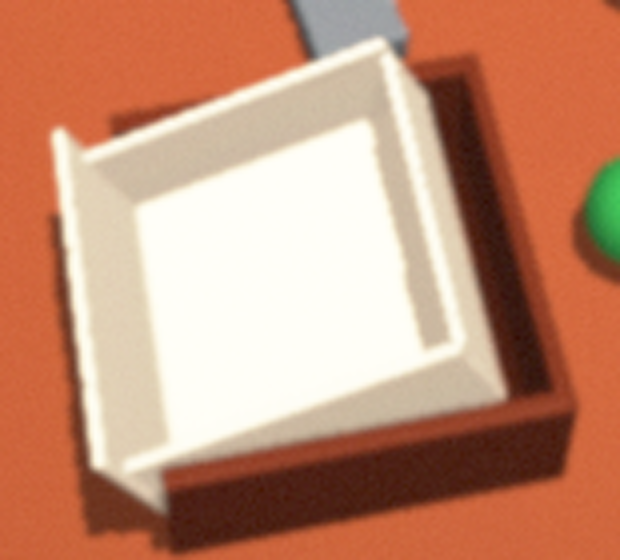

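Run:
```python
from h import *
from scipy.optimize import least_squares
np.set_printoptions(precision=4,suppress=True)
obs=[("scene",(.1,.103,.085),(266.2,148.7)),("scene",(-.1,.103,.085),(322.5,127)),("scene",(.1,-.103,.085),(234.2,116.2)),("scene",(.1,.103,0),(267,170)),
("side",(.1,.103,.085),(354.5,274.5)),("side",(.1,-.103,.085),(378.7,361.2)),("side",(-.1,.103,.085),(263,290)),
("scene","l-",(297,90.5)),("scene","l+",(328,118.7)),("side","l+",(250,292.5)),("side","l-",(259.2,377)),
("side","b+",(381/4+235,42/4+260)),("side","b-",(462/4+235,345/4+260)),("scene","b-",(157/4+210,67/4+80)),("scene","b+",(270/4+210,187/4+80))]
Ps={c:optics.camera_params(c) for c in("scene","side")}
def W(p,q):
    x,y,a,t=p
    if isinstance(q,str):
        s=1 if q[1]=="+" else -1
        if q[0]=="l": u,v,w=-.0,.091*s,.095
        else: u,v,w=.178,.085*s,.06
        # tilt about y: top towards -x
        X=u*np.cos(t)-w*np.sin(t); Z=u*np.sin(t)+w*np.cos(t); q=(-.096+X,v,.01+Z)
    c,s=np.cos(a),np.sin(a); return np.array([x+c*q[0]-s*q[1],y+s*q[0]+c*q[1],q[2]])
f=lambda p:np.concatenate([w2pix(c,W(p,q),Ps[c])-u for c,q,u in obs])
r=least_squares(f,[.49,-.36,.05,.35],loss="soft_l1");print(r.x,np.degrees(r.x[2]));print(r.fun.reshape(-1,2))
print("hinge",W(r.x,(-.096,0,.01)),"lip",W(r.x,"l+"),W(r.x,"l-"))
for n,b in dict(A=(.5871,.1536,-7.3),B=(.6319,-.0055,2.85),C=(.5506,-.1602,5.3)).items():pass
im=optics.grab_frame("scene"); im2=optics.grab_frame("side")
for c,i in(("scene",im),("side",im2)):
    for b in((.5871,.1536,-7.3),(.6319,-.0055,2.85),(.5506,-.1602,5.3)):
        m=(boxmask(c,Ps[c],b[0],b[1],np.radians(b[2]),.056,.12,.026)>.5).astype(np.uint8)
        cs,_=cv2.findContours(m,0,2); cv2.drawContours(i,cs,-1,(0,255,255),1)
a=cv2.resize(im[150:300,260:400],None,fx=2.8,fy=2.8); b=cv2.resize(im2[130:280,260:400],None,fx=2.8,fy=2.8)
cv2.imwrite("pics/ov.png",np.hstack([a,b]))
```

```text
[ 0.5043 -0.3716 -0.0091  0.4013] -0.5234502045127242
[[-1.8303  1.5072]
 [-0.7757 -0.2192]
 [-2.2341 -2.4858]
 [-0.6952  1.5272]
 [-1.7544 -2.6347]
 [ 0.5723 -0.0696]
 [-0.2676 -1.9258]
 [ 0.1453 -1.1446]
 [ 0.524  -0.8235]
 [-2.5621  0.231 ]
 [-0.7603 -0.0756]
 [ 0.1661  0.3147]
 [-0.0896  0.5359]
 [-0.2296  0.9321]
 [-0.4838  0.0192]]
hinge [ 0.4083 -0.3707  0.01  ] lip [ 0.372  -0.2794  0.0975] [ 0.3703 -0.4614  0.0975]
```

View pics/ov.png

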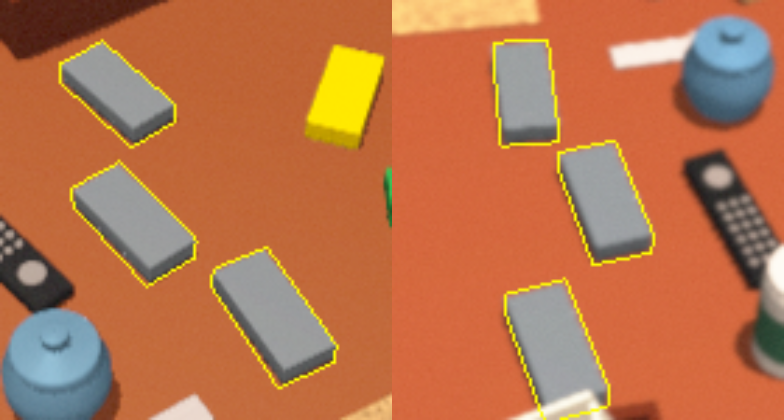

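A's, B's and C's fits overlay the slabs well (scene px (356,261), (307,230), (302,181)), none of them yellow or green. I start with A.

```bash
python3 -m inch '[[-52,-23.6,12,1.41],[-52,-23.6,12,1.41],[-52,-23.6,12,1.41],[-52,-23.6,12,1.41],[-52,-23.6,12,1.41],[-52,-23.6,12,1.41],[-52,-23.6,12,1.41],[-52,-23.6,12,1.41],[-52,-23.6,12,1.41],[-52,-23.6,12,1.41]]' 8.5 30
python3 - <<'E'
from h import *
cv2.imwrite("pics/w1.png",optics.grab_frame("wrist"))
P=optics.camera_params("wrist"); print(w2pix("wrist",(.587,.153,.026),P))
m=masks_of("rest_1",(.587,.153),.02,cams=("wrist",))
print(fit(m,[.587,.153,-.127],(.056,.12,.026)))
E
```

```text
time_s: 2.8
tcp_pos: [0.5899, 0.1508, 0.1103]
orientation: [180.0, 0.0, 82.5]
ft_force: [-0.6, -0.3, 0.3]
width: 0.085
[309.78295253 200.43189497]
(array([ 0.58639612,  0.15460323, -0.08457702]), np.float64(0.03895329157764473))
```

View pics/w1.png

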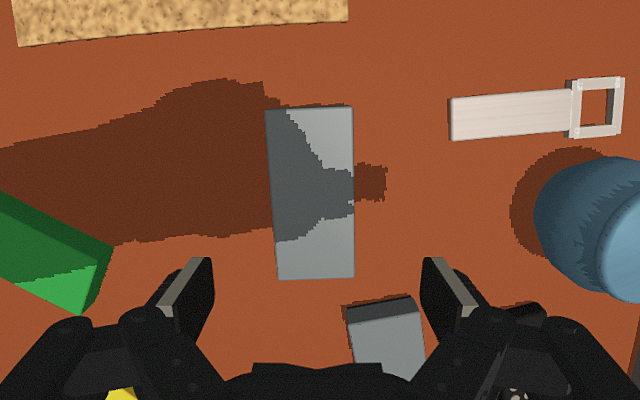

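```bash
python3 -m inch '[[0.3,-0.4,5,-0.046],[0.3,-0.4,9,-0.046],[0.3,-0.4,10.4,-0.046],[0.3,-0.4,10.4,-0.046]]'; python3 -m inch '[[0,0,0,0],[0,0,0,0],[0,0,0,0],[0,0,0,0],[0,0,0,0],[0,0,0,0]]' 0 30
```

```text
time_s: 3.4
tcp_pos: [0.5832, 0.1579, 0.0073]
orientation: [-179.9, 0.0, 85.4]
ft_force: [-0.1, 0.5, 0.1]
width: 0.085
time_s: 4.15
tcp_pos: [0.5867, 0.1574, 0.0097]
orientation: [179.7, -0.1, 85.4]
ft_force: [1.2, 0.2, 7.1]
width: 0.0548
```

```bash
python3 -m inch '[[0,0,-0.3,0],[0,0,-0.3,0]]'
python3 - <<'E'
from h import *
for i in range(3): print(ctrl.get_obs()["ft_force"])
E
```

```text
time_s: 4.4
tcp_pos: [0.5832, 0.1568, 0.01]
orientation: [-179.9, 0.0, 85.4]
ft_force: [-0.2, -0.2, -4.8]
width: 0.0549
[-0.21638156 -0.16308571 -4.81018229]
[-0.21638156 -0.16308571 -4.81018229]
[-0.21638156 -0.16308571 -4.81018229]
```

```bash
python3 -m inch '[[0,0,0.15,0],[0,0,0.15,0]]'
```

```text
time_s: 4.65
tcp_pos: [0.5831, 0.1568, 0.0098]
orientation: [-179.9, 0.0, 85.4]
ft_force: [-6.0, -1.3, 8.6]
width: 0.055
```

```bash
python3 -m inch '[[0.4,-0.8,-0.06,0],[0.8,-1.6,-0.06,0],[1.2,-2.4,-0.06,0],[1.6,-3.2,-0.06,0]]';python3 -m inch '[[0.5,-0.9,0,0],[1,-1.8,0,0],[1.5,-2.7,0,0]]';python3 -m inch '[[0.5,-0.9,0,0],[1,-1.8,0,0]]'
```

```text
time_s: 5.15
tcp_pos: [0.554, 0.1758, 0.0098]
orientation: [179.9, 0.0, 85.4]
ft_force: [3.6, -1.7, 0.4]
width: 0.0554
time_s: 5.52
tcp_pos: [0.528, 0.1929, 0.0097]
orientation: [179.9, 0.0, 85.4]
ft_force: [5.1, -3.2, 1.9]
width: 0.0548
time_s: 5.78
tcp_pos: [0.5108, 0.2043, 0.0098]
orientation: [179.9, 0.0, 85.4]
ft_force: [5.0, -1.9, 1.7]
width: 0.0552
```

A drags with ~5.5 N, so it's grippy and goes to the far half of the mat.

```bash
python3 -m inch '[[0,0,-4,0],[4,1,-5,0],[9,2,-5,0],[14,3,-5,0],[16.6,3,-5,0],[16.6,3,-3,0],[16.6,3,-1,0],[16.6,3,-0.5,0],[16.6,3,-0.5,0]]' - 50;  python3 -m inch '[[0,0,0,0],[0,0,0,0],[0,0,0,0]]' 8.5; python3 -m inch '[[0,0,-5,0],[0,0,-10,0],[-6,0,-12,0],[-6,0,-12,0]]';python3 - <<'E'
from h import *
cv2.imwrite("pics/w2.png",optics.grab_frame("wrist"))
E
```

```text
time_s: 6.9
tcp_pos: [0.5493, 0.367, 0.0136]
orientation: [-179.5, 0.1, 85.4]
ft_force: [-4.7, -1.1, 4.2]
width: 0.0546
time_s: 7.28
tcp_pos: [0.5539, 0.3672, 0.0143]
orientation: [-180.0, -0.0, 85.4]
ft_force: [-0.3, 0.1, 0.1]
width: 0.0851
time_s: 7.78
tcp_pos: [0.5501, 0.3049, 0.1367]
orientation: [179.9, -0.0, 85.2]
ft_force: [0.4, 0.8, 0.2]
width: 0.0852
```

View pics/w2.png

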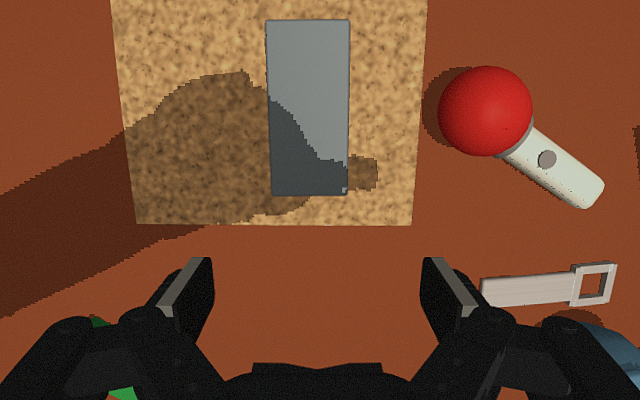

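Picture: A lies flat on the mat (px 308,107), clear of the edges and of the red maraca. B next.

```bash
python3 -m inch '[[-30.2,10.8,2.7,-0.133],[-30.2,10.8,2.7,-0.133],[-30.2,10.8,2.7,-0.133],[-30.2,10.8,2.7,-0.133],[-30.2,10.8,2.7,-0.133],[-30.2,10.8,2.7,-0.133],[-30.2,10.8,2.7,-0.133]]'
python3 - <<'E'
from h import *
o=ctrl.get_obs()
cv2.imwrite("pics/w3.png",optics.grab_frame("wrist"))
m=masks_of("rest_1",(.632,-.005),.02,cams=("wrist",))
r=fit(m,[.632,-.005,.05],(.056,.12,.026));print(r,np.degrees(r[0][2]))
p=o["tcp_pos"];a=np.radians(o["orientation"][2]);d=r[0][:2]-p[:2]
print(p,o["orientation"],"tool shift cm",100*(d@[np.cos(a),np.sin(a)]),100*(d@[np.sin(a),-np.cos(a)]),"roll",a-np.pi/2-r[0][2])
E
```

```text
time_s: 8.7
tcp_pos: [0.6321, -0.0022, 0.1064]
orientation: [-179.9, -0.1, 92.9]
ft_force: [-0.9, 0.6, 0.5]
width: 0.0851
(array([ 0.6323147 , -0.00363436,  0.073623  ]), np.float64(0.0347527527367673)) 4.218287051286397
[ 0.63214484 -0.0021827   0.10638248] [-1.79916248e+02 -6.27999013e-02  9.29368566e+01] tool shift cm -0.14584545406536326 0.009526457114178124 roll -0.02236518091758205
```

View pics/w3.png

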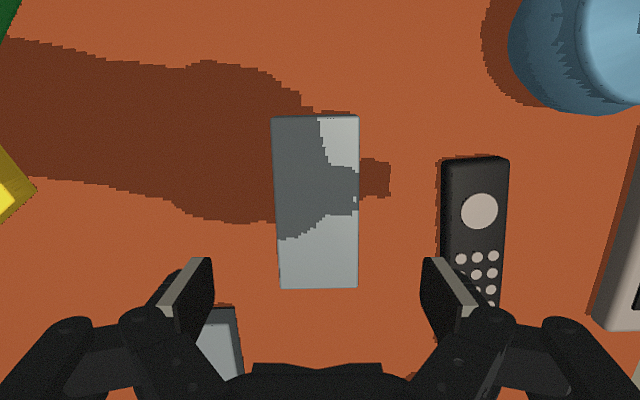

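B (px 315,202) is confirmed, with the remote clear to the right. Grasp it lightly.

```bash
python3 -m inch '[[-0.1,0,5,-0.022],[-0.1,0,9,-0.022],[-0.1,0,9.75,-0.022],[-0.1,0,9.75,-0.022]]'; python3 -m inch '[[0,0,0,0],[0,0,0,0],[0,0,0,0],[0,0,0,0],[0,0,0,0]]' 0 30
```

```text
time_s: 9.3
tcp_pos: [0.6326, -0.0021, 0.0104]
orientation: [-180.0, -0.0, 94.3]
ft_force: [0.1, 0.3, -0.0]
width: 0.0848
time_s: 9.93
tcp_pos: [0.6339, -0.0034, 0.0119]
orientation: [179.8, -0.0, 94.2]
ft_force: [-1.1, 1.5, 6.2]
width: 0.0551
```

```bash
python3 -m inch '[[0,-0.9,-0.16,0],[0,-1.8,-0.16,0],[0,-2.7,-0.16,0],[0,-3.6,-0.16,0]]';python3 -m inch '[[0,-1,0,0],[0,-2,0,0],[0,-3,0,0]]';python3 -m inch '[[0,-1,0,0],[0,-2,0,0]]'
```

```text
time_s: 10.42
tcp_pos: [0.5965, -0.0063, 0.0119]
orientation: [179.9, 0.0, 94.2]
ft_force: [1.5, 0.4, 2.6]
width: 0.055
time_s: 10.8
tcp_pos: [0.5666, -0.0084, 0.0119]
orientation: [179.9, 0.0, 94.2]
ft_force: [2.7, -0.0, 5.4]
width: 0.0546
time_s: 11.05
tcp_pos: [0.5467, -0.0099, 0.0119]
orientation: [179.9, 0.0, 94.2]
ft_force: [3.2, 0.4, 5.6]
width: 0.055
```

```bash
python3 -m inch '[[0,0,-0.06,0],[0,0,-0.06,0]]';python3 -m inch '[[0.8,0,0,0],[1.6,0,0,0],[2.4,0,0,0]]';python3 -m inch '[[0.8,0,0,0],[1.6,0,0,0]]';python3 -m inch '[[0,0,0,0],[0,0,0,0]]'
```

```text
time_s: 11.3
tcp_pos: [0.5451, -0.0099, 0.012]
orientation: [-179.9, 0.0, 94.2]
ft_force: [-2.2, -0.2, 6.6]
width: 0.0549
time_s: 11.68
tcp_pos: [0.5447, 0.0146, 0.0119]
orientation: [-180.0, 0.0, 94.2]
ft_force: [-0.1, -1.3, 3.3]
width: 0.0551
time_s: 11.92
tcp_pos: [0.5435, 0.0308, 0.012]
orientation: [-180.0, -0.0, 94.3]
ft_force: [-0.6, -1.7, 2.9]
width: 0.0549
time_s: 12.18
tcp_pos: [0.5434, 0.0309, 0.0119]
orientation: [-180.0, -0.1, 94.3]
ft_force: [-0.4, 1.1, 2.8]
width: 0.0547
```

```bash
python3 -m inch '[[0,0,-0.05,0],[0,0,-0.05,0]]';python3 -m inch '[[-0.8,0,0,0],[-1.6,0,0,0],[-2.4,0,0,0],[-3.2,0,0,0]]'
```

```text
time_s: 12.42
tcp_pos: [0.5429, 0.0299, 0.012]
orientation: [-179.9, -0.0, 94.2]
ft_force: [-0.1, 0.6, -1.3]
width: 0.0552
time_s: 12.92
tcp_pos: [0.5459, -0.0027, 0.0123]
orientation: [-180.0, 0.0, 94.2]
ft_force: [-0.6, -1.0, -5.5]
width: 0.0552
```

B drags with only ~1.5–3 N while pressed with 3–6 N extra (grippy would be about 8–11 N), so it's slick and goes to the bin.

```bash
python3 -m inch '[[0,0,-5,0],[0,0,-10,0],[0,0,-15.5,0],[-5.5,-1.5,-16,0],[-11,-3,-16,0],[-17,-5,-16,0.082],[-23,-7,-16,0.082],[-29,-9,-16,0.082],[-34,-10.3,-16,0.082],[-36.1,-10.3,-16,0.082]]' - 50;python3 -m inch '[[0,0,0,0],[0,0,0,0]]'
python3 - <<'E'
from h import *
for c in("wrist","scene","side"):
    cv2.imwrite(f"pics/b_{c}.png",optics.grab_frame(c))
E
```

```text
time_s: 14.18
tcp_pos: [0.4684, -0.3731, 0.1723]
orientation: [-180.0, 0.0, 89.3]
ft_force: [0.8, 0.3, -5.3]
width: 0.054
time_s: 14.42
tcp_pos: [0.4695, -0.3685, 0.1721]
orientation: [-179.9, -0.1, 89.6]
ft_force: [-0.4, -0.3, -4.9]
width: 0.0541
```

View pics/b_wrist.png

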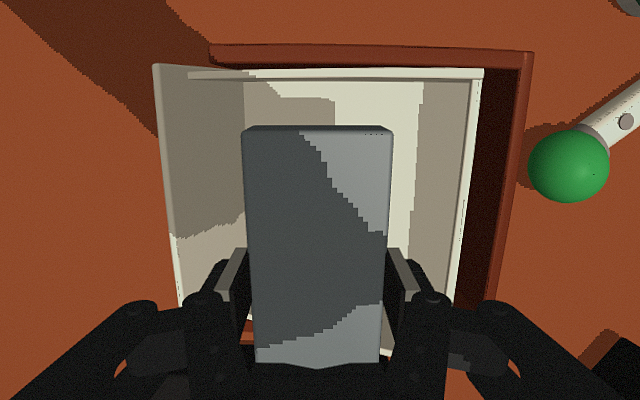

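View pics/b_scene.png

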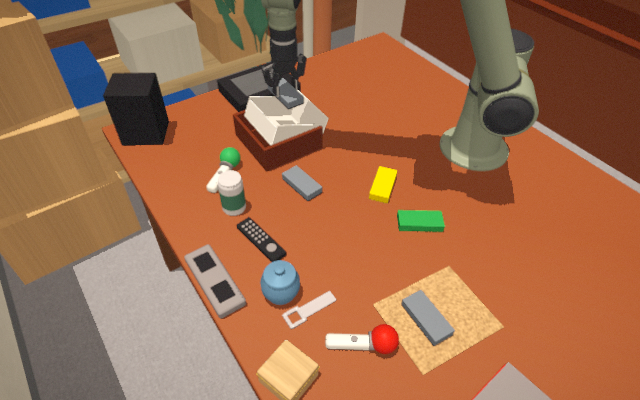

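View pics/b_side.png

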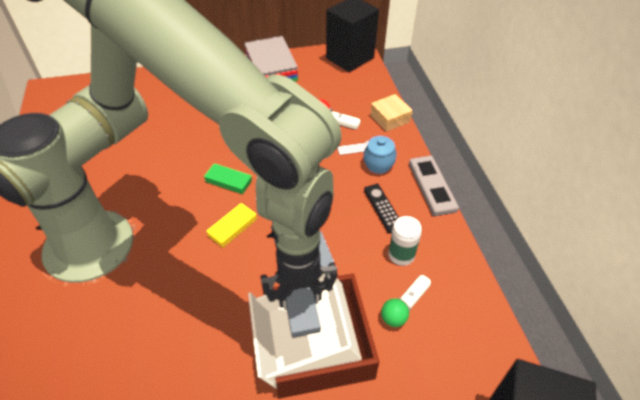

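Run:
```python
from h import *
P=optics.camera_params("wrist")
print("lip+",pix2w("wrist",(153,65),.0975,P=P),"expect .372 -.279")
print("back+ corner top",pix2w("wrist",(484,70),.133,P=P), "exp",.408+.138+.003,-.286)
print("lip edge lower",pix2w("wrist",(178,300),.0975,P=P))
print("frame back+ ",pix2w("wrist",(533,52),.085,P=P), .604,-.2686)
print("slab corners",[pix2w("wrist",u,.172-.011+.026,P=P) for u in((243,132),(392,132))], "tcp",ctrl.get_obs()["tcp_pos"])
```

```text
lip+ [ 0.37491104 -0.27908108  0.0975    ] expect .372 -.279
back+ corner top [ 0.5539347  -0.28530296  0.133     ] exp 0.549 -0.286
lip edge lower [ 0.37174041 -0.43634176  0.0975    ]
frame back+  [ 0.60678629 -0.27061551  0.085     ] 0.604 -0.2686
slab corners [array([ 0.44478692, -0.3098697 ,  0.187     ]), array([ 0.49797861, -0.31021966,  0.187     ])] tcp [ 0.47011352 -0.36821052  0.17254076]
```

Measurements agree within 3–5 mm; the slab is centred over the mouth (wrist px 315,245). Lower it.

```bash
python3 -m inch '[[0,0,4,0],[0,0,7,0],[0,0,9,0],[0,0,9.6,0],[0,0,9.6,0]]'; python3 -m inch '[[0,0,0.2,0],[0,0,0.4,0],[0,0,0.4,0]]'
```

```text
time_s: 15.2
tcp_pos: [0.4703, -0.3691, 0.0769]
orientation: [180.0, -0.0, 89.6]
ft_force: [0.6, -0.8, -4.3]
width: 0.0546
time_s: 15.58
tcp_pos: [0.4701, -0.3695, 0.0729]
orientation: [180.0, 0.0, 89.5]
ft_force: [-0.1, 0.5, -4.9]
width: 0.0545
```

```bash
python3 -m inch '[[0,0,0.3,0],[0,0,0.5,0],[0,0,0.5,0]]'; python3 -m inch '[[0,0,-0.1,0],[0,0,-0.2,0],[0,0,-0.4,0]]' 6.6; python3 -m inch '[[0,0,-1,0],[0,0,-4,0],[0,0,-9,0],[0,0,-12,0]]' -
python3 - <<'E'
from h import *
for c in("wrist","scene","side"):
    cv2.imwrite(f"pics/c_{c}.png",optics.grab_frame(c))
E
```

```text
time_s: 15.95
tcp_pos: [0.4699, -0.3693, 0.0673]
orientation: [-180.0, -0.0, 89.5]
ft_force: [0.6, -0.2, -4.4]
width: 0.0541
time_s: 16.32
tcp_pos: [0.4705, -0.3698, 0.0723]
orientation: [179.9, 0.1, 89.5]
ft_force: [0.5, -0.5, -0.4]
width: 0.0662
time_s: 16.82
tcp_pos: [0.4709, -0.3702, 0.195]
orientation: [179.9, 0.1, 89.5]
ft_force: [0.4, -0.3, 0.2]
width: 0.066
```

View pics/c_wrist.png

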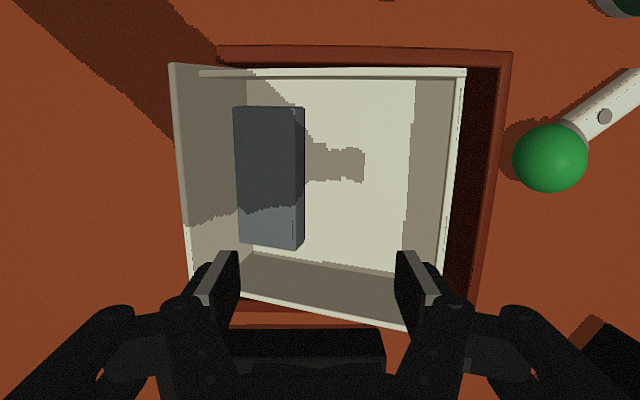

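View pics/c_scene.png

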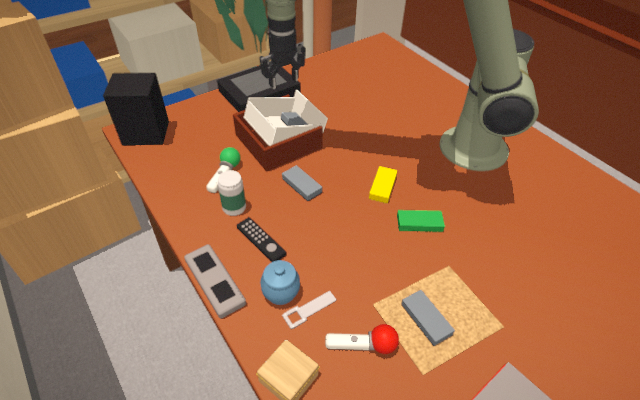

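B slid down to the front panel (wrist px 268,178), confirming it's slick. Now I shut the bin.

```bash
python3 -m inch '[[0,-5.5,0,0],[0,-11,0,0],[0,-16.5,0,0],[0,-16.5,5,0],[0,-16.5,10,0],[0,-16.5,11.3,0],[0,-16.5,11.3,0]]' 0; python3 -m inch '[[0,2,0,0],[0,4,0,0],[0,5,0,0],[0,5.5,0,0],[0,6,0,0],[0,6.5,0,0]]'
```

```text
time_s: 17.85
tcp_pos: [0.3047, -0.3674, 0.078]
orientation: [-179.9, -0.1, 89.6]
ft_force: [0.3, 0.5, 0.3]
width: 0.0
time_s: 18.6
tcp_pos: [0.3683, -0.3685, 0.0787]
orientation: [-179.8, 0.0, 89.5]
ft_force: [-6.5, 0.0, 4.4]
width: 0.0001
```

```bash
python3 -m inch '[[0,0.5,0,0],[0,1,0,0],[0,1.5,0,0],[0,1.9,0,0]]';python3 -m inch '[[0,0.3,0,0],[0,0.6,0,0]]'
```

```text
time_s: 19.1
tcp_pos: [0.3888, -0.3687, 0.0786]
orientation: [-179.9, -0.0, 89.5]
ft_force: [-3.4, -1.0, 2.6]
width: -0.0001
time_s: 19.35
tcp_pos: [0.3919, -0.3687, 0.0786]
orientation: [-179.6, 0.1, 89.5]
ft_force: [-18.4, 0.0, 13.4]
width: -0.0002
```

```bash
python3 -m inch '[[0,0.15,0,0],[0,0.15,0,0]]';python3 -m inch '[[0,-3,0,0],[0,-6,-3,0],[0,-6,-9,0]]' 8.5
python3 - <<'E'
from h import *
for c in("wrist","scene","side"):
    cv2.imwrite(f"pics/d_{c}.png",optics.grab_frame(c))
s=cv2.imread("pics/d_scene.png")[70:190,200:360];t=cv2.imread("pics/d_side.png")[260:400,235:400]
cv2.imwrite("pics/d2.png",np.hstack([cv2.resize(s,(400,300)),cv2.resize(t,(354,300))]))
E
```

```text
time_s: 19.6
tcp_pos: [0.3918, -0.3687, 0.0786]
orientation: [-179.4, 0.1, 89.4]
ft_force: [-18.1, 0.6, 12.4]
width: 0.0001
time_s: 19.98
tcp_pos: [0.3346, -0.3661, 0.1671]
orientation: [-179.9, -0.3, 89.4]
ft_force: [1.2, -0.8, 0.9]
width: 0.0541
```

View pics/d2.png

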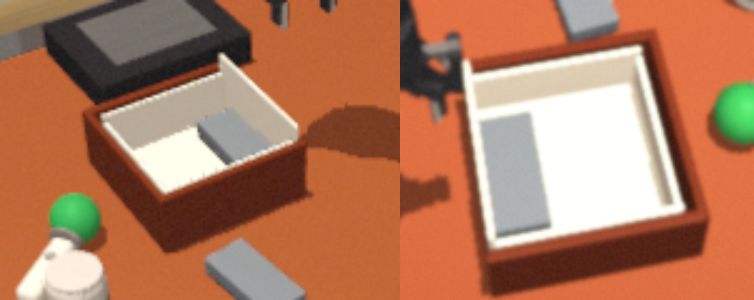

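View pics/d_wrist.png

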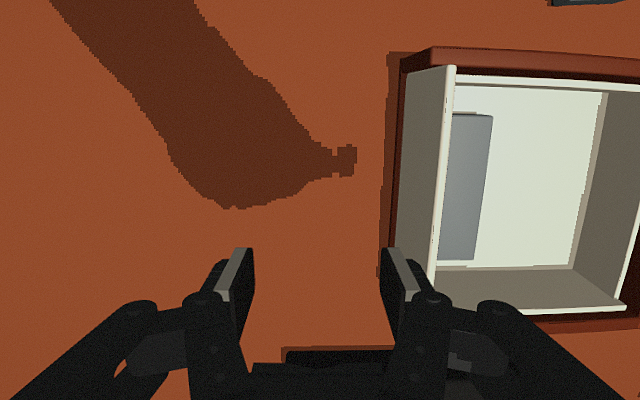

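The bin is shut with B inside (side-crop px 515,172). Now C.

```bash
python3 -m inch '[[4,4,0,0],[8,8,0,0],[12,12,0,-0.1],[16,16,0,-0.1],[20,20,0,-0.1],[20.8,21.4,3,-0.1],[20.8,21.4,5.7,-0.1],[20.8,21.4,5.7,-0.1]]' 8.5
python3 - <<'E'
from h import *
o=ctrl.get_obs()
cv2.imwrite("pics/w5.png",optics.grab_frame("wrist"))
m=masks_of("rest_1",(.5506,-.16),.02,cams=("wrist",))
r=fit(m,[.5506,-.16,.09],(.056,.12,.026));print(r,np.degrees(r[0][2]))
p=o["tcp_pos"];a=np.radians(o["orientation"][2]);d=r[0][:2]-p[:2]
print(p,o["orientation"],"tool shift cm",100*(d@[np.cos(a),np.sin(a)]),100*(d@[np.sin(a),-np.cos(a)]),"roll",a-np.pi/2-r[0][2])
E
```

```text
time_s: 21.12
tcp_pos: [0.5505, -0.1602, 0.1082]
orientation: [-179.7, -0.2, 95.3]
ft_force: [-0.2, -0.6, 1.2]
width: 0.0851
(array([ 0.55232537, -0.16264041,  0.101416  ]), np.float64(0.02281316322430499)) 5.810708921192652
[ 0.550477   -0.16016218  0.10822018] [-179.72145769   -0.2145214    95.34592579] tool shift cm -0.26396582405844543 0.16094376351744216 roll -0.008111996022100179
```

View pics/w5.png

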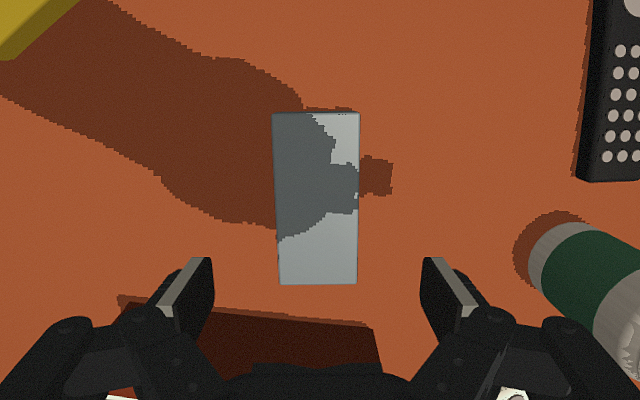

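```bash
python3 -m inch '[[-0.2,0.15,5,-0.01],[-0.2,0.15,8.5,-0.01],[-0.2,0.15,9.7,-0.01],[-0.2,0.15,9.7,-0.01]]'; python3 -m inch '[[0,0,0,0],[0,0,0,0],[0,0,0,0],[0,0,0,0],[0,0,0,0]]' 0 30;python3 -m inch '[[1,0,-0.18,0],[2,0,-0.18,0],[3,0,-0.18,0],[4,0,-0.18,0]]';python3 -m inch '[[1,0,0,0],[2,0,0,0],[3,0,0,0]]';python3 -m inch '[[1,0,0,0],[2,0,0,0]]'
```

```text
time_s: 21.72
tcp_pos: [0.5542, -0.1643, 0.0151]
orientation: [180.0, -0.0, 95.8]
ft_force: [0.1, -0.3, 0.2]
width: 0.0852
time_s: 22.35
tcp_pos: [0.5532, -0.1646, 0.0162]
orientation: [-179.9, 0.1, 95.8]
ft_force: [-4.6, -0.7, 5.7]
width: 0.0551
time_s: 22.85
tcp_pos: [0.5498, -0.1232, 0.0163]
orientation: [-180.0, -0.0, 95.9]
ft_force: [0.1, -0.9, -4.6]
width: 0.0545
time_s: 23.22
tcp_pos: [0.5467, -0.0936, 0.0163]
orientation: [-180.0, -0.0, 95.8]
ft_force: [0.3, -0.3, -4.6]
width: 0.0547
time_s: 23.48
tcp_pos: [0.5447, -0.0737, 0.0164]
orientation: [180.0, -0.0, 95.8]
ft_force: [0.0, -0.2, -5.8]
width: 0.0548
```

Here C was hovering (full weight in the gripper), so I lower it until it presses lightly and drag again.

```bash
python3 -m inch '[[0,0,0.1,0],[0,0,0.1,0]]';python3 -m inch '[[1,0,0.03,0],[2,0,0.03,0],[3,0,0.03,0]]';python3 -m inch '[[1,0,0,0],[2,0,0,0]]'
```

```text
time_s: 23.72
tcp_pos: [0.5445, -0.0725, 0.0162]
orientation: [180.0, -0.2, 95.9]
ft_force: [-2.4, 7.3, 5.7]
width: 0.055
time_s: 24.1
tcp_pos: [0.5437, -0.0464, 0.0162]
orientation: [179.8, 0.3, 95.8]
ft_force: [1.6, -6.1, 2.6]
width: 0.0546
time_s: 24.35
tcp_pos: [0.5417, -0.0265, 0.0162]
orientation: [179.8, 0.3, 95.8]
ft_force: [0.6, -5.0, 2.3]
width: 0.055
```

C drags with ~5–6 N, so it's grippy and goes to the near half of the mat.

```bash
python3 -m inch '[[0,0,-5,0],[5,-0.5,-7,0.1],[10.5,-1.2,-7,0.188],[16,-2,-7,0.188],[21.5,-2.6,-7,0.188],[27,-3.2,-7,0.188],[32.5,-4,-7,0.188],[37.5,-4.5,-7,0.188],[40.5,-4.7,-7,0.188],[40.5,-4.7,-7,0.188]]' - 50
python3 - <<'E'
from h import *
cv2.imwrite("pics/w6.png",optics.grab_frame("wrist"))
m=masks_of("mat",(.52,.37),.004,cams=("scene",),grab=True)
print(list(m)); 
A=masks_of("rest_1",(.554,.365),.02,cams=("side","scene"),tol=.03,grab=True)
print(list(A),fit(A,[.554,.365,-.08],(.056,.12,.026),.004))
E
```

```text
time_s: 25.6
tcp_pos: [0.4508, 0.3758, 0.0846]
orientation: [180.0, -0.0, 85.3]
ft_force: [0.1, -0.5, -6.2]
width: 0.0539
['scene']
['side', 'scene'] (array([ 0.54991784,  0.36329523, -0.07598269]), np.float64(0.2667085257213478))
```

View pics/w6.png

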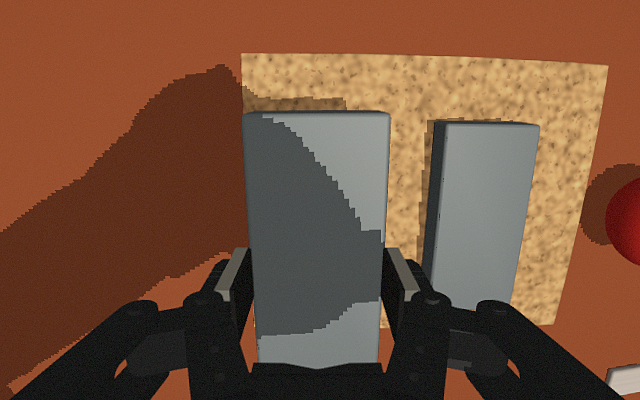

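```bash
python3 -m inch '[[0,0.2,3,0],[0,0.2,5.2,0],[0,0.2,6.2,0],[0,0.2,6.35,0],[0,0.2,6.35,0]]';  python3 -m inch '[[0,0,0,0],[0,0,0,0],[0,0,0,0]]' 7; python3 -m inch '[[0,0,-5,0],[0,0,-10,0],[-6,0,-14,0],[-12,0,-14,0],[-14,0,-14,0]]';python3 - <<'E'
from h import *
for c in("wrist","scene","side"): cv2.imwrite(f"pics/f_{c}.png",optics.grab_frame(c))
c,s=np.cos(np.radians(-5.1)),np.sin(np.radians(-5.1))
for n,xy in dict(A=(.55,.365),C=(.453,.374)).items():
  for cams in(("wrist",),("scene",),("side",)):
    m=masks_of("rest_1",xy,.02,cams=cams,tol=.03)
    if m:
        r=fit(m,[*xy,-.08],(.056,.12,.026),.004); d=r[0][:2]-[.519,.3684]
        print(n,list(m),r,"mat xy",c*d[0]+s*d[1],-s*d[0]+c*d[1])
E
```

```text
time_s: 26.58
tcp_pos: [0.4543, 0.3735, 0.0223]
orientation: [179.9, -0.0, 85.1]
ft_force: [0.1, 0.9, -4.5]
width: 0.0542
time_s: 26.95
tcp_pos: [0.4543, 0.3737, 0.0225]
orientation: [179.9, -0.1, 85.1]
ft_force: [-0.4, -0.0, 0.4]
width: 0.07
time_s: 27.58
tcp_pos: [0.4415, 0.2316, 0.1629]
orientation: [179.9, -0.0, 85.0]
ft_force: [-0.2, 0.1, -0.6]
width: 0.0694
A ['wrist'] (array([ 0.5503324 ,  0.36728231, -0.09321746]), np.float64(0.05855320124664729)) mat xy 0.03130771533798795 0.00167200612921685
A ['scene'] (array([ 0.54705435,  0.36142832, -0.08447918]), np.float64(0.12006300137481814)) mat xy 0.028563030585549314 -0.0044502103416657664
A ['side'] (array([ 0.55031857,  0.36487306, -0.10410426]), np.float64(0.14762985896112832)) mat xy 0.031508105298239 -0.0007289330089442548
C ['wrist'] (array([ 0.4548738 ,  0.38269006, -0.06028323]), np.float64(0.02933919525409877)) mat xy -0.06514263680465313 0.008533028341168552
C ['scene'] (array([ 0.45282926,  0.37580879, -0.07825526]), np.float64(0.10527373870896672)) mat xy -0.06656737314453161 0.0014972569436927166
C ['side'] (array([ 0.45449677,  0.38141993, -0.06074528]), np.float64(0.2620990158515513)) mat xy -0.06540526538877256 0.007234415522898912
```

View pics/f_wrist.png

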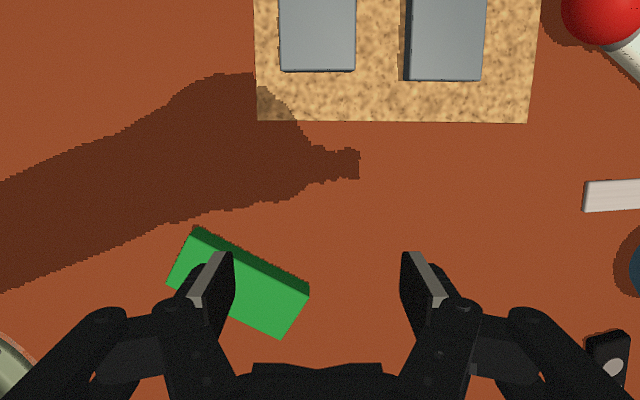

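View pics/f_scene.png

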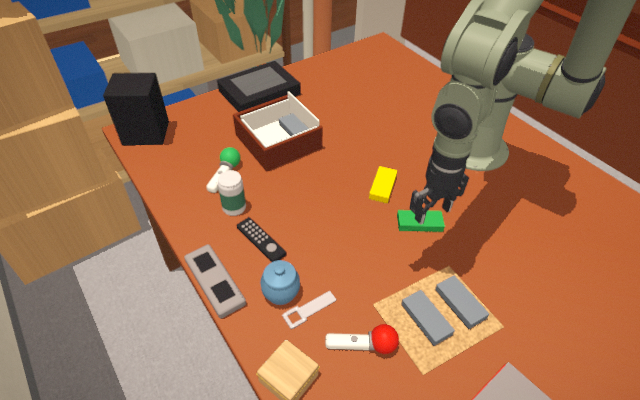

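View pics/f_side.png

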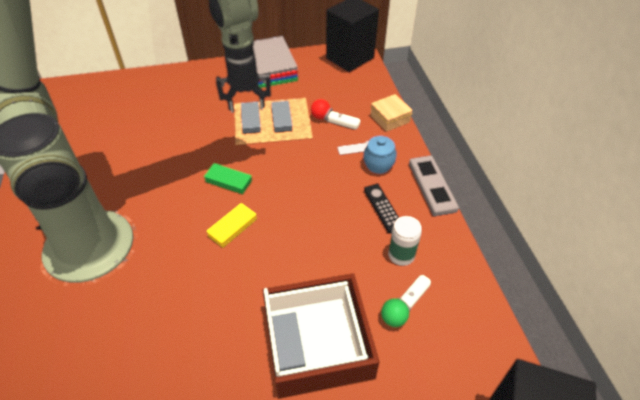

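Run:
```python
from h import *
Ps={c:optics.camera_params(c) for c in("scene","side")}
ims={c:cv2.resize(cv2.imread(f"pics/f_{c}.png")[s[1]:s[3],s[0]:s[2]],None,fx=3.5,fy=3.5,interpolation=2) for c,s in dict(scene=(228,85,335,170),side=(255,270,380,395)).items()}
off=dict(scene=(228,85),side=(255,270))
x,y,a=.5065,-.3716,-.0091
for c in ims:
  for t,col in((0,(0,255,0)),(.08,(255,0,255))):
    def W(u,v,w):
        X=-.096+u*np.cos(t)-w*np.sin(t);Z=.01+u*np.sin(t)+w*np.cos(t)
        return [x+np.cos(a)*X-np.sin(a)*v,y+np.sin(a)*X+np.cos(a)*v,Z]
    for L in([(0,-.091,.095),(0,.091,.095)],[(.175,-.082,.06),(.175,.082,.06)]):
        p=[(w2pix(c,W(*q),Ps[c])-off[c]+.5)*3.5 for q in L]
        cv2.line(ims[c],tuple(int(k) for k in p[0]),tuple(int(k) for k in p[1]),col,1)
h=300
cv2.imwrite("pics/tilt.png",np.hstack([cv2.copyMakeBorder(i,0,450-i.shape[0],0,0,0) for i in ims.values()])[:, :800])
```

```text
(no output)
```

View pics/tilt.png

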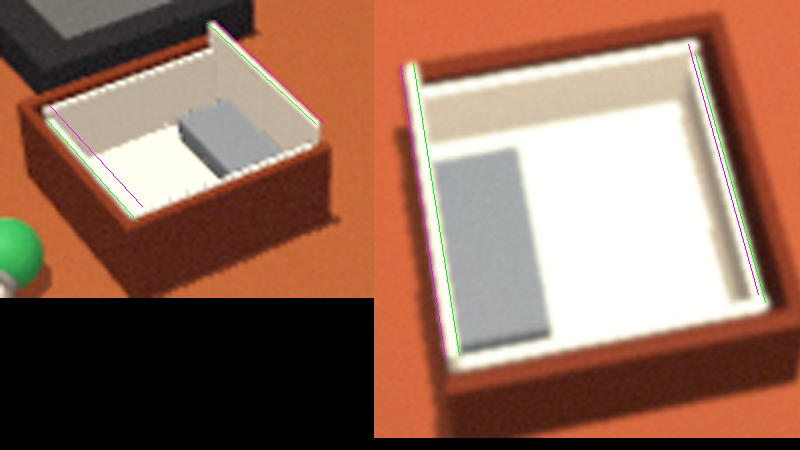

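The bin edges follow the green (shut) lines at the back edge (crop px 90,165) and not the magenta ones (0.08 rad), so the bin is shut. The robot is clear of everything and bystanders haven't moved.

Run:
```python
from h import *
print(workorder.job_done(), ctrl.get_obs()["time_s"])
```

```text
the job is handed in; nothing more can be done
the job is handed in; nothing more can be done
```

The slick slate is in the shut bin, the two grippy ones lie side by side on the mat, and I handed the job in at about 28 s of the 72 s allowed. It gave no verdict.

- **Slab nearest the mat:** it dragged with about 5.5–6 N, so it is grippy. It now lies on the far half of the mat, near (+31, 0) mm from its centre.
- **Middle slab:** it dragged with about 1.5–3 N, even while pressed down with an extra 3–6 N, so it is slick. That was above the listed 0.3–0.7 N because I was pressing and the reading is noisy by about 1 N. It also slid down the tilted bin floor by itself. I pushed the bin shut until it met a firm stop at 18 N.
- **Slab nearest the bin:** its first 9 cm of drag told me nothing, because it was hanging in the gripper just off the shelf. I lowered it until it pressed lightly and dragged it another 5 cm, with about 5–6 N, so it is grippy. It now lies on the near half of the mat, near (−65, +6) mm.

**Last checks:**
- **Slabs:** the last pictures show both slabs flat on the cork. The three cameras agree on where they are to within about 7 mm.
- **Bin:** its edges match the shut position rather than a 0.08 rad tilt. With my 3–5 mm fit error, that check alone could not rule out a tilt of a few hundredths of a radian; the firm stop when pushing supports it being shut.
- **Everything else:** by eye, the bystanders look unmoved. The gripper was clear of everything.

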